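Bank a coin roll in the shop's spring-out cash drawer

ROBOT

A 6-joint arm with a two-finger parallel gripper is mounted at the origin on the work surface. World frame = base frame: x ahead of the robot, y to its left, z up, the work surface at z = 0. Lengths are in m, angles in rad, forces in N, time in s.
With the tool pointing down it reaches from about 0.25 to 0.8 m from the base axis. Payload 3.9 kg.
Tool frame: the origin (TCP) lies at the very end of the fingers, on their centre line; the grasp point (between the pads) lies 19 mm behind it (bot.grip_point_offset is the distance from the TCP to the grasp point, in m); z points along the fingers, y is the direction in which the jaws open and shut (so a half turn about z gives the same grasp; the last joint's range is limited). The gripper opens to 85 mm and grips with 20 to 120 N. Pads are 22 mm wide; open, the fingers measure 114 mm over their backs; the gripper's body (76 mm by 85 mm) begins 54 mm behind the grasp point. The pads swing forward as they close: fully open they stand 13 mm farther back than shut.
Start: joints at [1.151, 0.26, -0.138, 1.173, 0, 1.571], TCP at [0.214, 0.479, 0.231] pointing down, gripper open.
Joint ranges: [-2.78, 2.78], [-0.83, 1.72], [-1.28, 1.37], [-1.9, 2.12], [-1.57, 1.48], [-3.14, 3.14]. Speed limits (rad/s): [2.57, 2.57, 3.14, 3.14, 3.14, 3.14].

INTERFACE

Orientations are given as [roll, pitch, yaw] about the fixed x, y, z axes, in that order (R = Rz(yaw) Ry(pitch) Rx(roll)).
In Python, from bench import bot, cams, find_in, outline_of gives the robot as it stands.
- The arm moves only by the tool jog_arm, never from a script. Its argument "moves" is text: rows parted by semicolons, each of 7 numbers parted by spaces: the shift along the tool's x, y, z in mm, then the turn, a rotation vector about the tool's x, y, z in units of 5 degrees (1.0 is 5 degrees), then the finger opening in mm, from 0 to 85.4. A call has 1 to 5 rows; each row shifts and turns the commanded pose from where the row before left it, along the tool's axes as they then stand; what a row does not reach is not made up. A row lasts 1/8 s, in which the tool goes at most 62.5 mm and 10.7 degrees, less where a joint would pass 70% of its speed; a pose out of reach is approached as far as the arm can. A call is refused whole if a number of a shift passes 62.5 or a number of a turn 1, either way. A call with a gripper value outside its range is refused whole. The fingers move at their own pace and stop on an object; "newtons" is the grip in N (left out, the last holds). Time passes only in rows, so rows that do not move let the fingers close. It gives the time, the measured TCP pose, the force and the opening at its end, in the units of the state.
- bot.read_state(): the state, without advancing time (a new reading comes with each control period).
- cams.snapshot(name): name is "scene" or "top"; returns the picture (384x512x3 uint8, blue, green, red); there is no depth.
- cams.calibration(name): a dict with "intrinsics" (3x3 intrinsics, pixels), "R" (3x3) and "t" (3): a world point X has camera coordinates R X + t. Camera axes: x right, y down, z forward; pixel columns grow to the right and rows downward; lengths in m; the calibration is good to about 2 mm. A picture is of the moment at which its call begins. calibration takes no time and is no camera call.
- bot.job_done(): hands the job in, once; it reports no verdict.
Trained networks look in the newest picture that a camera, given by its name, has taken for a name from the list of things; names that differ only in an ending like _2 or _b are one class to them, and where a whole thing is asked for, a point or a joint stands for the part that bears it (a point fixed in the world has none). Each returns a list of dicts, best first, with "score" (0 to 1); they miss things now and then, are a little off and sometimes report something else, mostly with a low value. They report only what shows in the picture. A call takes as long as a camera call. They do not tell look-alikes from the thing itself.
- find_in(name, camera): "box" ([left, top, right, bottom] in pixels, round what is visible of it).
- outline_of(name, camera): "region" (384x512 bool, what is visible of it) and "box" ([left, top, right, bottom] in pixels, round what is visible of it).
The state is a dict: "clock": time; "qpos": joint angles; "joint_vel": joint speeds; "tau": joint torques, N m; "ee_pos": TCP position; "tcp_rot": TCP orientation; "contact_force": force on the tool from outside, world axes, zero at the start; "moment": the same for the moment, N m; "gripper_width": finger opening in m.
Only numpy, scipy, OpenCV 4.12 (cv2) and the standard library are available. Lean on these libraries where they do the work, as an engineer would, in place of code of your own. Each camera call takes 0.05 s, during which the arm holds its last target. There are 200 camera calls.

TASK

Press the plunger on top of the cash drawer so that the drawer springs out, and lay the coin roll from the change dish in the one coin cup that is empty. Then push the drawer home gently until it clicks and stays shut: ease it in by feel, never with more than about 20 N, and leave the other things where they are.

Things in the scene. Friction and masses are not known exactly. Their poses are not given: they have to be found in the camera images.
- till: The cash drawer. Origin under its case in the middle of its width, 86 mm behind the case's front edge, at counter height; x to the case's back, y to its left side (seen by someone facing its front), z up. The case is grey sheet steel, 380 mm deep, 370 mm wide, 82 mm high, fixed to the counter; its front looks to the robot and is covered by the drawer's front panel.
- button_top (a point): Centre of the top of the round steel release plunger (26 mm across) that stands 12 mm out of the top of the case near its front left corner. Pressed straight down, it lowers the latch bolt inside: it starts at about 2 N and lets the drawer go at about 6 mm with 4 to 8 N; its hard stop is at 9 mm. It springs up again when let go.
- release (a joint): Travel of the plunger, m: 0 = up, 0.009 = fully down. While the drawer is pushed home its pin rides over the bolt's ramp and the plunger dips by 6 mm, then jumps up to 0 again: that is the click.
- drawer (a joint): How far the drawer is out, m: 0.130 = sprung out against its stop; latched, it rests anywhere from -0.0045 to +0.0045, as the latch plate inside is set differently each start. A spring drives it out (5 N shut, 2 N out). It catches (click) only when pushed a little past its latched resting place; if it has not caught, it springs out again, at up to 0.25 m/s, when let go.
- drawer_front (a point): Centre of the drawer's flat front face (370 mm wide, 8 to 66 mm above the counter; this point is 40 mm up), which looks to the case's -x and moves with the drawer. Pushing it home takes 4 to 6 N, up to 10 N from 20 to 7 mm before the catch (pin rides the bolt down), then less, till about 1 mm before the catch it meets a rubber buffer of 7 N per mm: the click comes at 6 to 14 N, varying.
- cup0 (a point): Centre of the floor of the first of four coin cups in a row behind the drawer's front (this one at the right, case's -y). Each is 94 mm long (x) and 79 mm wide (y); flat floor 18 mm above the counter, walls 28 to 34 mm high above the floor, the front panel 48 mm, 3 mm thick between cups. Axes as the case. It moves with the drawer; with the drawer out it is wholly in front of the case.
- cup1 (a point): The same for the second cup from the right.
- cup2 (a point): The same for the third cup from the right.
- cup3 (a point): The same for the fourth cup, at the left.
- coin_roll_mid (a point): Middle of the coin roll to be put away: a paper-wrapped cylinder 27 mm thick and 54 mm long, about 0.2 kg, its x along its length. It lies in the change dish, on a floor 5 mm above the counter.
- dish: The black change dish, 170 x 140 mm, fixed to the counter; floor 5 mm, rim 9 mm above the counter; inside 158 x 128 mm. Origin at the centre of its underside.
- roll_a_mid (a point): Middle of a coin roll (20 mm thick, 44 mm long) that lies in one of the cups.
- roll_b_mid (a point): Middle of a coin roll (23 mm thick, 50 mm long) that lies in another cup.
- roll_c_mid (a point): Middle of a coin roll (25 mm thick, 40 mm long) that lies in a third cup. The fourth cup is empty; which one varies.
- calculator: Calculator, 125 x 85 x 14 mm, lying on top of the case, clear of the plunger. Origin at the centre of its underside.
- pliers: Pliers with orange grips, 200 mm long, lying on the counter. Origin near their middle, on the counter.
- teapot: Steel teapot, 170 mm high, about 200 mm from handle to spout. Origin at the centre of its underside.
- tumbler: Glass tumbler, 68 mm wide at the rim, 85 mm high. Origin at the centre of its underside.
Things that resemble listed ones, but are neither listed nor needed, are in the scene too. Leave any orange or pink look-alike of the part that bears coin_roll_mid alone.

How it is judged:
By the outcome, as a careful person would: the job done as asked, in the order asked, and still so for the second after the job is handed in, with the robot touching nothing.
It also fails if it takes over 67 s, if anything falls off the work surface, if the arm or the gripper's body presses on something with over 40 N, if the wrist force passes 120 N, or if a joint passes its speed limit or range.

## Working session

There is one attempt and no reset: what is moved stays moved. The work goes in short steps, Python scripts to look and compute and a tool call to move; the robot and the scene stay as the last step left them, time stands still between calls to the robot, and variables do not carry over. Pictures are saved under pics/ and viewed, about 8 in all and at most 12, crops included, and the job is handed in when it is done.

Besides the shell and the picture viewer there is one more tool, called after ">>>" as a command line: name --argument value ..., lists and objects as JSON in quotes. jog_arm: Moves the arm, as the interface text tells. Its arguments: {"type":"object","properties":{"moves":{"type":"string"},"newtons":{"type":"number"}},"required":["moves"]}

```bash
ls; mkdir -p pics
python3 - <<'E'
from bench import bot,cams,find_in,outline_of
import cv2,numpy as np
np.set_printoptions(precision=4,suppress=True)
print(bot.read_state())
for c in("scene","top"):
    im=cams.snapshot(c); cv2.imwrite(f"pics/{c}0.png",cv2.resize(im,None,fx=1.5,fy=1.5,interpolation=cv2.INTER_CUBIC))
    k=cams.calibration(c);print(c,k)
    for n in["till","button_top","drawer_front","coin_roll_mid","dish","calculator","pliers","teapot","tumbler"]:
        print(c,n,[(np.round(d["box"],1).tolist(),round(d["score"],2)) for d in find_in(n,c)[:4]])
E
```

```text
pics
{'clock': 0.0, 'qpos': array([ 1.151 ,  0.2607, -0.1394,  1.1727,  0.    ,  1.5708]), 'joint_vel': array([-0.0007,  0.0001,  0.0005,  0.0002,  0.    ,  0.0017]), 'tau': array([  0.0013, -40.5674,  25.3924,   0.0187,  -0.0002,   0.    ]), 'ee_pos': array([0.2137, 0.4788, 0.2304]), 'tcp_rot': array([-3.1396, -0.    ,  2.7218]), 'contact_force': array([0.1848, 0.2445, 0.7925]), 'moment': array([-0.0436, -0.0148, -0.0164]), 'gripper_width': 0.08513458698303651}
scene {'intrinsics': array([[426.0122,   0.    , 264.7754],
       [  0.    , 426.0122, 199.9061],
       [  0.    ,   0.    ,   1.    ]]), 'R': array([[ 0.2711,  0.9625,  0.0103],
       [ 0.5495, -0.146 , -0.8227],
       [-0.7903,  0.2286, -0.5684]]), 't': array([-0.0831, -0.2293,  1.6133])}
scene till [([176.7, 212.3, 383.4, 384.0], 0.78)]
scene button_top [([312.6, 220.6, 322.6, 227.2], 0.43)]
scene drawer_front [([197.4, 221.0, 273.1, 228.2], 0.8)]
scene coin_roll_mid [([375.8, 181.0, 396.0, 193.4], 0.67), ([186.1, 217.6, 319.6, 232.4], 0.66), ([336.9, 195.4, 355.5, 205.3], 0.64), ([308.8, 220.0, 320.6, 226.1], 0.61)]
s
[... 507 characters left out ...]
1059],
       [ 0.1058, -0.0081, -0.9944]]), 't': array([-0.0783,  0.5695,  0.9362])}
top till [([206.1, 34.0, 357.7, 193.3], 0.95), ([212.2, 146.9, 223.5, 159.4], 0.3)]
top button_top [([210.3, 147.1, 224.7, 159.1], 0.65)]
top drawer_front [([205.7, 165.3, 345.9, 191.7], 0.58)]
top coin_roll_mid [([97.3, 220.2, 115.9, 240.9], 0.79), ([102.2, 275.7, 127.5, 289.4], 0.73), ([149.7, 209.2, 170.9, 224.3], 0.71), ([204.5, 168.8, 341.9, 192.1], 0.28)]
top dish [([85.7, 193.1, 137.7, 256.7], 0.91)]
top calculator [([286.1, 100.1, 325.6, 150.0], 0.69)]
top pliers [([389.4, 136.0, 411.5, 203.0], 0.97)]
top teapot [([59.9, 109.6, 124.9, 164.7], 0.74)]
top tumbler [([384.6, 226.6, 418.6, 256.0], 0.58)]
```

View pics/top0.png

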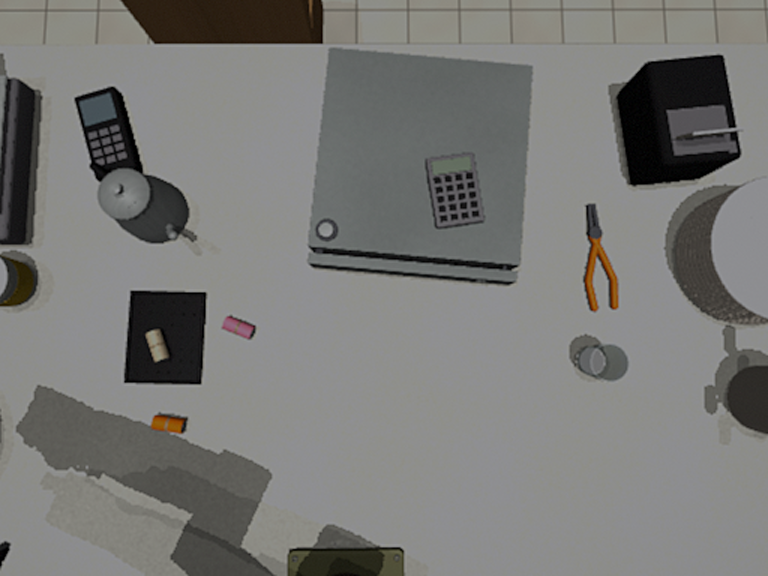

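View pics/scene0.png

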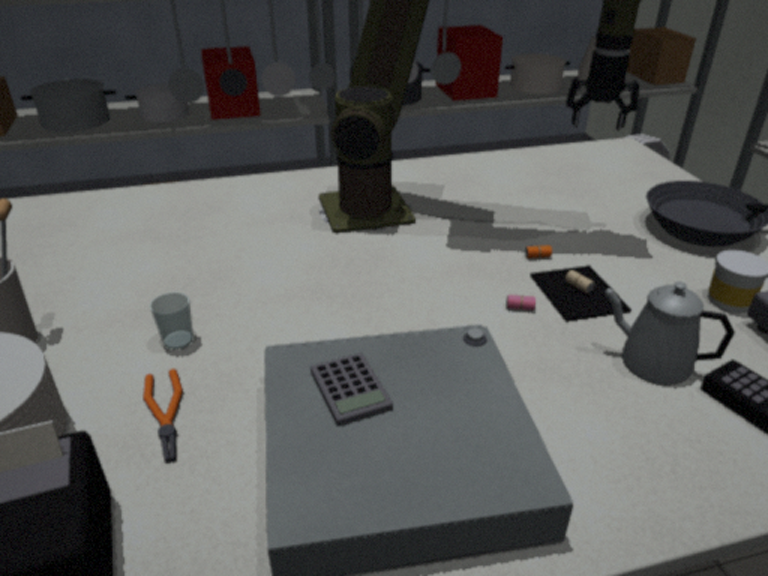

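The top view shows the cream roll in the dish at about (105,230). Pink (159,217) and orange (112,282) look-alikes lie outside the dish. The plunger is at (218,153), and the drawer front runs from (206,175) to (345,186).

```bash
cat > h.py <<'E'
from bench import bot,cams,find_in,outline_of
import cv2,numpy as np
np.set_printoptions(precision=4,suppress=True)
def ray(uv,c,z):
    k=cams.calibration(c);C=-k["R"].T@k["t"]
    d=k["R"].T@np.linalg.inv(k["intrinsics"])@np.array([uv[0],uv[1],1.])
    return C+d*(z-C[2])/d[2]
def proj(X,c):
    k=cams.calibration(c);p=k["intrinsics"]@(k["R"]@np.array(X,float)+k["t"]);return p[:2]/p[2]
def mask(n,c,near=None):
    r=outline_of(n,c)
    if near is not None:
        r=[d for d in r if np.hypot((d["box"][0]+d["box"][2])/2-near[0],(d["box"][1]+d["box"][3])/2-near[1])<10]
    return r[0]["region"].astype(np.uint8) if r else None
def rect(m):
    c=max(cv2.findContours(m,0,2)[0],key=cv2.contourArea);return cv2.minAreaRect(c),c
E
python3 - <<'E'
from h import *
print("camtop",ray((260,190),"top",0))
for c,pr,pb in(("top",(105,230),(218,153)),("scene",(386,187),(317,223))):
    cams.snapshot(c)
    m=mask("coin_roll_mid",c,pr)
    if m is not None:
        (r,_)=rect(m);b=cv2.boxPoints(r);print(c,"roll",r,ray(r[0],c,.0185))
        w=np.array([ray(p,c,.0185)[:2] for p in b]);print(w,np.linalg.norm(w-np.roll(w,1,0),axis=1))
    m=mask("button_top",c,pb)
    if m is not None:
        r,_=rect(m);print(c,"btn",r,ray(r[0],c,.090),ray(r[0],c,.094))
    m=mask("dish",c)
    if m is not None: r,_=rect(m);print("dish",c,ray(r[0],c,.007),[ray(p,c,.009)[:2] for p in cv2.boxPoints(r)])
cams.snapshot("top");m=mask("till","top");r,cn=rect(m);print("till",r,[p[0] for p in cv2.approxPolyDP(cn,4,True)])
for p in [(331,48),(532,66),(520,266),(312,250)]: print(ray(np.array(p)/1.5,"top",.082))
for d in find_in("calculator","top")[:1]: print(d["box"])
E
```

```text
camtop [ 0.5724 -0.0818  0.    ]
top roll ((104.5837173461914, 230.4344024658203), (20.314716339111328, 9.551953315734863), 70.34617614746094) [0.4621 0.3416 0.0185]
[[0.4838 0.364 ]
 [0.4924 0.3399]
 [0.4405 0.3193]
 [0.432  0.3433]] [0.0557 0.0256 0.0558 0.0254]
dish top [0.4769 0.3315 0.007 ] [array([0.3962, 0.4023]), array([0.5678, 0.4007]), array([0.559 , 0.2577]), array([0.3876, 0.262 ])]
scene roll ((385.74053955078125, 186.9669647216797), (18.357301712036133, 7.964543342590332), 29.05460548400879) [0.4636 0.3435 0.0185]
[[0.4507 0.3163]
 [0.4168 0.3478]
 [0.4765 0.3705]
 [0.5079 0.3394]] [0.0617 0.0463 0.0639 0.0442]
scene btn ((316.0, 222.5), (7.0, 10.0), 90.0) [0.6611 0.0299 0.09  ] [0.6658 0.0277 0.094 ]
dish scene [0.4875 0.3167 0.007 ] [array([0.3941, 0.2693]), array([0.3891, 0.448 ]), array([0.5773, 0.3564]), array([0.5764, 0.2013])]
till ((280.9349365234375, 111.1005630493164), (142.94137573242188, 149.26718139648438), 5.000644207000732) [array([222,  32], dtype=int32), array([206, 176], dtype=int32), array([343, 189], dtype=int32), array([355,  44], dtype=int32)]
[0.9944 0.0228 0.082 ]
[ 0.9595 -0.3396  0.082 ]
[ 0.5956 -0.3063  0.082 ]
[0.6253 0.0535 0.082 ]
[205.7, 167.0, 347.1, 192.0]
```

```bash
cat >> h.py <<'E'
def plan(target,yaw,name=""):
    s=bot.read_state();p=s["ee_pos"];y=s["tcp_rot"][2]
    d=np.array(target)-p;c,n=np.cos(y),np.sin(y)
    t=[d[0]*c+d[1]*n,d[0]*n-d[1]*c,-d[2]]
    w=(yaw-y+np.pi)%(2*np.pi)-np.pi
    print(name,"tool shift mm",np.round(np.array(t)*1e3,1),"turn z units",round(-np.degrees(w)/5,2),"pose",p,s["tcp_rot"],"F",s["contact_force"],"w",s["gripper_width"],"t",s["clock"])
E
python3 - <<'E'
from h import *
im=cams.snapshot("top")
for d in find_in("button_top","top")[:3]: print(d["box"],d["score"])
print(ray((217.7,153),"top",.094), ray((317,222),"scene",.094), ray((317.6,223.5),"scene",.094))
print(proj([.6668,.0245,.094],"scene"))
cv2.imwrite("pics/btn.png",np.hstack([cv2.resize(im[135:175,195:240],None,fx=8,fy=8,interpolation=2),cv2.resize(cams.snapshot("scene")[205:245,295:340],None,fx=8,fy=8,interpolation=2)]))
# same world point, computed shift with yaw kept
E
```

```text
[0.6587 0.0272 0.094 ] [0.6646 0.0308 0.094 ] [0.6706 0.0301 0.094 ]
[314.9013 222.9455]
```

View pics/btn.png

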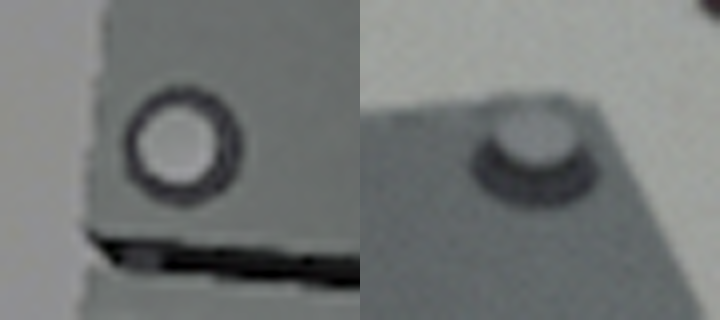

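```bash
cat >> h.py <<'E'
def rows(target,yaw,n,w,start=None):
    s=bot.read_state();p,y=(s["ee_pos"],s["tcp_rot"][2]) if start is None else (np.array(start[:3]),start[3])
    d=(np.array(target)-p)/n;a=((yaw-y+np.pi)%(2*np.pi)-np.pi)/n
    out=[]
    for i in range(n):
        c,q=np.cos(y),np.sin(y)
        out.append("%.0f %.0f %.0f 0 0 %.2f %d"%(1e3*(d[0]*c+d[1]*q),1e3*(d[0]*q-d[1]*c),-1e3*d[2],-np.degrees(a)/5,w)); y+=a
    for i in range(0,n,5): print("; ".join(out[i:i+5]))
E
python3 - <<'E'
from h import *
s=bot.read_state(); rows([.662,.029,.115],s["tcp_rot"][2]-np.radians(75),15,0)
E
```

```text
-40 -15 8 0 0 1.00 0; -41 -12 8 0 0 1.00 0; -42 -8 8 0 0 1.00 0; -42 -4 8 0 0 1.00 0; -42 -1 8 0 0 1.00 0
-42 3 8 0 0 1.00 0; -42 7 8 0 0 1.00 0; -41 10 8 0 0 1.00 0; -40 14 8 0 0 1.00 0; -39 17 8 0 0 1.00 0
-37 20 8 0 0 1.00 0; -35 24 8 0 0 1.00 0; -33 27 8 0 0 1.00 0; -31 29 8 0 0 1.00 0; -28 32 8 0 0 1.00 0
```

>>> jog_arm --moves "-40 -15 8 0 0 1 0; -41 -12 8 0 0 1 0; -42 -8 8 0 0 1 0; -42 -4 8 0 0 1 0; -42 -1 8 0 0 1 0" --newtons 30

```text
clock: 2.33
ee_pos: [0.3653, 0.3285, 0.1912]
tcp_rot: [3.141, -0.0, 2.283]
contact_force: [0.2, 0.2, -1.0]
gripper_width: 0.0001
```

>>> jog_arm --moves "-42 3 8 0 0 1 0; -42 7 8 0 0 1 0; -41 10 8 0 0 1 0; -40 14 8 0 0 1 0; -39 17 8 0 0 1 0"

```text
clock: 2.95
ee_pos: [0.515, 0.1785, 0.1511]
tcp_rot: [3.141, -0.0, 1.846]
contact_force: [-0.4, 0.3, -0.3]
gripper_width: 0.0002
```

>>> jog_arm --moves "-37 20 7 0 0 1 0; -35 24 7 0 0 1 0; -33 27 7 0 0 1 0; -31 29 6 0 0 1 0; -28 32 5 0 0 1 0"

```text
clock: 3.58
ee_pos: [0.6642, 0.0278, 0.1189]
tcp_rot: [-3.141, -0.0, 1.41]
contact_force: [0.9, 0.2, 0.1]
gripper_width: 0.0002
```

Run:
```python
from h import *
plan([.662,.029,.100],1.41)
```

```text
tool shift mm [ 0.8 -2.3 18.9] turn z units -0.0 pose [0.6642 0.0278 0.1189] [-3.1413 -0.0001  1.4099] F [0.8944 0.1659 0.0861] w 0.000242062930552159 t 3.575
```

>>> jog_arm --moves "1 -2 15 0 0 0 0; 0 0 8 0 0 0 0; 0 0 3 0 0 0 0; 0 0 2 0 0 0 0; 0 0 2 0 0 0 0"

```text
clock: 4.2
ee_pos: [0.6607, 0.0309, 0.0903]
tcp_rot: [-3.141, 0.0, 1.414]
contact_force: [-1.7, -0.2, 2.1]
gripper_width: 0.0
```

>>> jog_arm --moves "0 0 1 0 0 0 0; 0 0 1 0 0 0 0; 0 0 0 0 0 0 0"

```text
clock: 4.58
ee_pos: [0.6617, 0.0309, 0.0875]
tcp_rot: [3.141, -0.001, 1.413]
contact_force: [-1.3, 1.6, 3.1]
gripper_width: 0.0002
```

Run:
```python
from h import *
plan([.662,.029,.100],1.41)
im=cams.snapshot("top");cv2.imwrite("pics/t1.png",cv2.resize(im[100:260,60:380],None,fx=2.5,fy=2.5,interpolation=2))
```

```text
tool shift mm [ -1.8   0.6 -12.5] turn z units 0.04 pose [0.6617 0.0309 0.0875] [ 3.1413 -0.0011  1.4133] F [-1.345   1.6457  3.0765] w 0.00018034842033917936 t 4.575
```

View pics/t1.png

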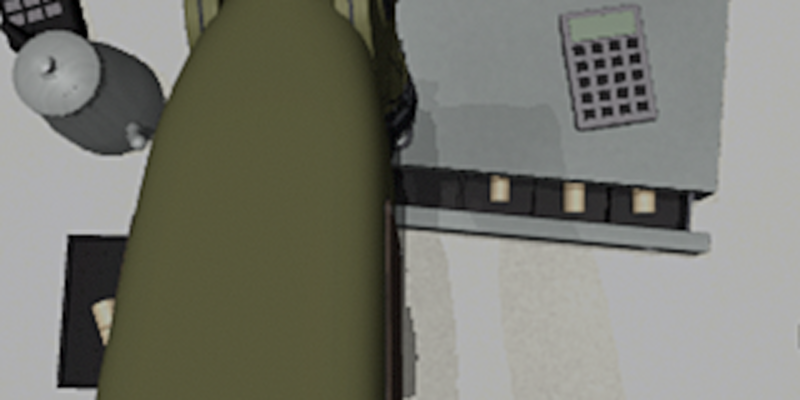

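The picture shows the drawer springing out. Rolls lie in cups 0, 1 and 2 (crop x about 640, 575 and 500), so cup 3 at the left looks empty. Next I go for the cream roll.

>>> jog_arm --moves "0 0 -30 0 0 0 0; 0 0 -40 0 0 0 40"

```text
clock: 4.88
ee_pos: [0.6606, 0.0299, 0.1563]
tcp_rot: [-3.138, 0.001, 1.413]
contact_force: [1.1, -0.1, 0.1]
gripper_width: 0.0176
```

Run:
```python
from h import *
plan([.4625,.342,.07],.38)
rows([.4625,.342,.07],.38,12,55)
```

```text
tool shift mm [ 277.  -244.7   86.3] turn z units 11.83 pose [0.6606 0.0299 0.1563] [-3.1385  0.0013  1.4127] F [ 1.1269 -0.1436  0.1433] w 0.0176011580896004 t 4.875
23 -20 7 0 0 0.99 55; 21 -22 7 0 0 0.99 55; 19 -24 7 0 0 0.99 55; 17 -26 7 0 0 0.99 55; 15 -27 7 0 0 0.99 55
12 -28 7 0 0 0.99 55; 10 -29 7 0 0 0.99 55; 7 -30 7 0 0 0.99 55; 5 -30 7 0 0 0.99 55; 2 -31 7 0 0 0.99 55
-0 -31 7 0 0 0.99 55; -3 -31 7 0 0 0.99 55
```

>>> jog_arm --moves "23 -20 7 0 0 1 55; 21 -22 7 0 0 1 55; 19 -24 7 0 0 1 55; 17 -26 7 0 0 1 55; 15 -27 7 0 0 1 55"

```text
clock: 5.5
ee_pos: [0.5791, 0.1604, 0.1218]
tcp_rot: [3.141, 0.0, 0.973]
contact_force: [0.7, -0.0, -0.5]
gripper_width: 0.055
```

>>> jog_arm --moves "12 -28 7 0 0 1 55; 10 -29 7 0 0 1 55; 7 -30 7 0 0 1 55; 5 -30 7 0 0 1 55; 2 -31 7 0 0 1 55"

```text
clock: 6.12
ee_pos: [0.4975, 0.2903, 0.0868]
tcp_rot: [3.141, -0.0, 0.537]
contact_force: [-0.3, 0.5, -0.1]
gripper_width: 0.0552
```

>>> jog_arm --moves "0 -31 7 0 0 1 55; -3 -31 7 0 0 0.8 55; 0 0 0 0 0 0 55"

```text
clock: 6.5
ee_pos: [0.4955, 0.2822, 0.0735]
tcp_rot: [-3.085, 0.005, 0.488]
contact_force: [-0.7, -0.4, 0.2]
gripper_width: 0.0548
```

Run:
```python
from h import *
plan([.4625,.342,.008],.38)
im=cams.snapshot("top");cv2.imwrite("pics/t2.png",cv2.resize(im[100:260,60:380],None,fx=2.5,fy=2.5,interpolation=2))
for n in("cup3","roll_a_mid","drawer_front"):
  print(n,[(np.round(d["box"],1).tolist(),round(d["score"],2)) for d in find_in(n,"top")[:5]])
```

```text
tool shift mm [ -1.1 -68.3  65.5] turn z units 1.23 pose [0.4955 0.2822 0.0735] [-3.0854  0.0052  0.4876] F [-0.7257 -0.4077  0.1815] w 0.05475968911489235 t 6.5
cup3 [([204.7, 167.4, 341.2, 237.3], 0.72)]
roll_a_mid []
drawer_front []
```

View pics/t2.png

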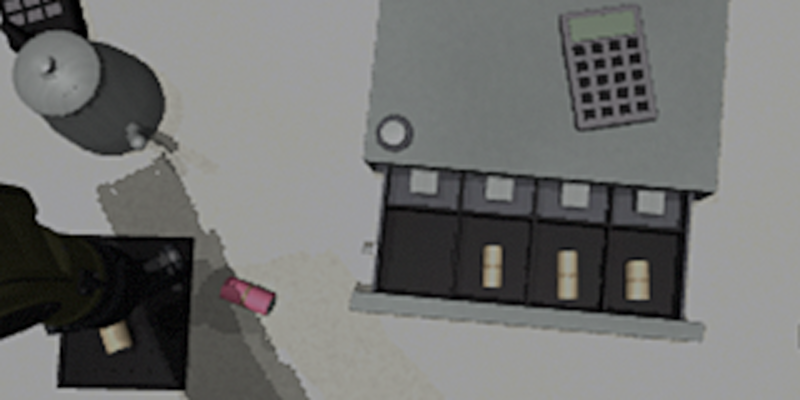

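The drawer is fully out, and cup 3 at the left (crop about (420,250)) is empty. The arm stopped short and tilted, so I am checking the joints.

Run:
```python
from h import *
s=bot.read_state();print(s["qpos"],s["joint_vel"],s["moment"],s["tau"])
```

```text
[ 0.4879  0.448  -0.2878  0.8377  0.0562  3.1404] [ 0.007  -0.0012  0.0006  0.0006 -0.      0.0001] [-0.0199 -0.0515  0.0237] [ -0.1358 -47.2205  21.7431   0.045    0.2054  -0.0015]
```

Joint 6 is at its limit (yaw = q1 − q6 + π). I turn back to the equivalent grasp yaw, 3.52, and take out the tilt.

>>> jog_arm --moves "0 0 -20 -0.64 0 0 50; 0 0 -10 0 0 -1 50; 0 0 0 0 0 -1 50; 0 0 0 0 0 -1 50; 0 0 0 0 0 -1 50"

```text
clock: 7.32
ee_pos: [0.5001, 0.2764, 0.1047]
tcp_rot: [-3.134, -0.0, 0.854]
contact_force: [-0.5, -0.2, -0.4]
gripper_width: 0.0503
```

>>> jog_arm --moves "0 0 0 0 0 -1 50; 0 0 0 0 0 -1 50; 0 0 0 0 0 -1 50; 0 0 0 0 0 -1 50; 0 0 0 0 0 -1 50"

```text
clock: 7.95
ee_pos: [0.5001, 0.2764, 0.1046]
tcp_rot: [-3.135, -0.003, 1.291]
contact_force: [0.7, -1.4, 0.1]
gripper_width: 0.0501
```

>>> jog_arm --moves "0 0 0 0 0 -1 50; 0 0 0 0 0 -1 50; 0 0 0 0 0 -1 50; 0 0 0 0 0 -1 50; 0 0 0 0 0 -1 50"

```text
clock: 8.57
ee_pos: [0.5001, 0.2764, 0.1046]
tcp_rot: [-3.137, -0.006, 1.727]
contact_force: [-0.4, 0.3, -0.0]
gripper_width: 0.05
```

>>> jog_arm --moves "0 0 0 0 0 -1 50; 0 0 0 0 0 -1 50; 0 0 0 0 0 -1 50; 0 0 0 0 0 -1 50; 0 0 0 0 0 -1 50"

```text
clock: 9.2
ee_pos: [0.5, 0.2764, 0.1046]
tcp_rot: [-3.14, -0.007, 2.163]
contact_force: [-0.1, -0.2, -0.2]
gripper_width: 0.0499
```

>>> jog_arm --moves "0 0 0 0 0 -1 50; 0 0 0 0 0 -1 50; 0 0 0 0 0 -1 50; 0 0 0 0 0 -1 50; 0 0 0 0 0 -1 50"

```text
clock: 9.82
ee_pos: [0.5001, 0.2764, 0.1046]
tcp_rot: [3.14, -0.007, 2.6]
contact_force: [0.1, 0.5, 0.5]
gripper_width: 0.0501
```

>>> jog_arm --moves "0 0 0 0 0 -1 50; 0 0 0 0 0 -1 50; 0 0 0 0 0 -1 50; 0 0 0 0 0 -1 50; 0 0 0 0 0 -1 50"

```text
clock: 10.45
ee_pos: [0.5001, 0.2764, 0.1046]
tcp_rot: [3.137, -0.006, 3.036]
contact_force: [-1.0, -0.1, 0.2]
gripper_width: 0.0499
```

Run:
```python
from h import *
T=[.4625,.342,.05]
plan(T,-2.761);rows(T,-2.761,6,50)
print(bot.read_state()["qpos"])
# cup3 from t2 picture (crop px /2.5 + (60,100)): cup floor front edge/back edge corners
for p in [(378,288),(455,294),(388,205),(459,212)]: print(ray(np.array(p)/2.5+[60,100],"top",.018), ray(np.array(p)/2.5+[60,100],"top",.049))
print("panel top front L/R",ray(np.array((352,300))/2.5+[60,100],"top",.066),ray(np.array((702,333))/2.5+[60,100],"top",.066))
```

```text
tool shift mm [44.3 61.3 54.6] turn z units -5.57 pose [0.5001 0.2764 0.1046] [ 3.1374 -0.0061  3.0359] F [-1.0452 -0.0617  0.2361] w 0.04988869413981096 t 10.45
7 10 9 0 0 -0.93 50; 7 11 9 0 0 -0.93 50; 6 11 9 0 0 -0.93 50; 5 12 9 0 0 -0.93 50; 4 12 9 0 0 -0.93 50
3 12 9 0 0 -0.93 50
[ 0.5011  0.4203 -0.244   0.9092  0.0069  0.6067]
[0.5018 0.0524 0.018 ] [0.5007 0.0484 0.049 ]
[ 0.4947 -0.0319  0.018 ] [ 0.4939 -0.0332  0.049 ]
[0.5934 0.0422 0.018 ] [0.5894 0.0385 0.049 ]
[ 0.5852 -0.0364  0.018 ] [ 0.5814 -0.0376  0.049 ]
panel top front L/R [0.4878 0.0731 0.066 ] [ 0.4515 -0.2904  0.066 ]
```

>>> jog_arm --moves "7 10 9 0 0 -0.93 50; 7 11 9 0 0 -0.93 50; 6 11 9 0 0 -0.93 50; 5 12 9 0 0 -0.93 50; 4 12 9 0 0 -0.93 50"

```text
clock: 11.08
ee_pos: [0.4674, 0.3317, 0.0598]
tcp_rot: [3.135, -0.004, -2.842]
contact_force: [-0.6, -0.3, -0.8]
gripper_width: 0.0499
```

>>> jog_arm --moves "3 12 9 0 0 -0.93 50; 0 0 0 0 0 0 50"

```text
clock: 11.32
ee_pos: [0.4603, 0.342, 0.0504]
tcp_rot: [3.135, -0.005, -2.763]
contact_force: [0.3, -0.3, -0.2]
gripper_width: 0.0502
```

Run:
```python
from h import *
plan([.4625,.342,.009],-2.761)
im=cams.snapshot("top");a=im[195:265,75:155]
b=cams.snapshot("scene")[150:220,345:425]
cv2.imwrite("pics/g1.png",np.hstack([cv2.resize(x,None,fx=5,fy=5,interpolation=2) for x in(a,b)]))
```

```text
tool shift mm [-2.1 -0.9 41.4] turn z units -0.02 pose [0.4603 0.342  0.0504] [ 3.1354 -0.0051 -2.7629] F [ 0.2987 -0.3364 -0.1677] w 0.050211404292099256 t 11.325
```

View pics/g1.png

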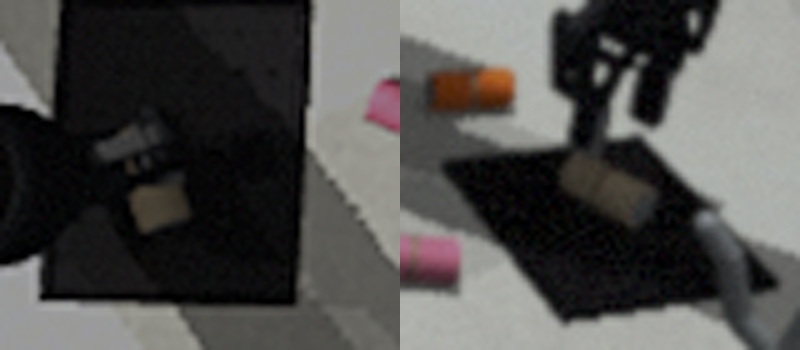

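The gripper is over the cream roll and the fingers line up with it. The pink and orange rolls are clear. I descend and grip.

>>> jog_arm --moves "-2 -1 20 0 0 0 50; 0 0 12 0 0 0 50; 0 0 7 0 0 0 50; 0 0 2 0 0 0 50; 0 0 0 0 0 0 50"

```text
clock: 12.05
ee_pos: [0.4629, 0.3418, 0.0099]
tcp_rot: [3.135, -0.004, -2.763]
contact_force: [0.1, -0.8, -0.2]
gripper_width: 0.0504
```

>>> jog_arm --moves "0 0 0 0 0 0 15; 0 0 0 0 0 0 15; 0 0 0 0 0 0 15; 0 0 0 0 0 0 15" --newtons 35

```text
clock: 12.55
ee_pos: [0.4631, 0.3421, 0.0104]
tcp_rot: [3.135, -0.003, -2.763]
contact_force: [-1.2, -0.5, 6.4]
gripper_width: 0.0257
```

>>> jog_arm --moves "0 0 -20 0 0 0 15; 0 0 -35 0 0 0 15; 0 0 -40 0 0 0 15; 0 0 0 0 0 0 15"

```text
clock: 13.05
ee_pos: [0.4654, 0.3428, 0.1074]
tcp_rot: [3.134, 0.001, -2.763]
contact_force: [0.2, 0.9, -1.6]
gripper_width: 0.0255
```

Run:
```python
from h import *
T=[.543,.006,.11]
plan(T,3.054);rows(T,3.054,10,15)
a=cams.snapshot("top")[160:270,75:235]
b=cams.snapshot("scene")[110:220,305:465]
cv2.imwrite("pics/g2.png",np.hstack([cv2.resize(x,None,fx=2.5,fy=2.5,interpolation=2) for x in(a,b)]))
```

```text
tool shift mm [  52.3 -341.6   -2.6] turn z units 5.34 pose [0.4654 0.3428 0.1074] [ 3.1337  0.0015 -2.7632] F [ 0.1877  0.8572 -1.5718] w 0.02549650978267553 t 13.05
5 -34 -0 0 0 0.53 15; 4 -34 -0 0 0 0.53 15; 2 -35 -0 0 0 0.53 15; 0 -35 -0 0 0 0.53 15; -1 -35 -0 0 0 0.53 15
-3 -34 -0 0 0 0.53 15; -4 -34 -0 0 0 0.53 15; -6 -34 -0 0 0 0.53 15; -8 -34 -0 0 0 0.53 15; -9 -33 -0 0 0 0.53 15
```

View pics/g2.png

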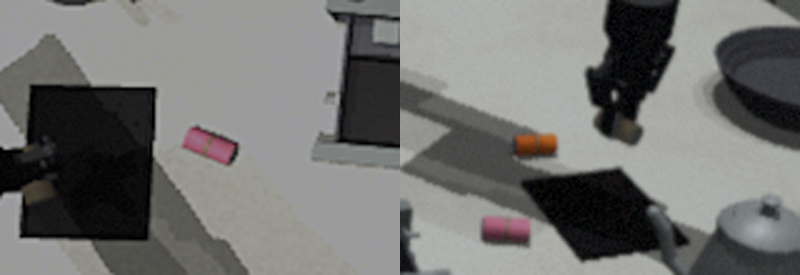

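The dish is empty and the roll hangs between the fingers (scene crop about (620,125)). I carry it to cup 3.

>>> jog_arm --moves "5 -34 0 0 0 0.53 15; 4 -34 0 0 0 0.53 15; 2 -35 0 0 0 0.53 15; 0 -35 0 0 0 0.53 15; -1 -35 0 0 0 0.53 15"

```text
clock: 13.78
ee_pos: [0.501, 0.1705, 0.1015]
tcp_rot: [3.137, -0.01, -2.996]
contact_force: [0.2, 0.5, -1.9]
gripper_width: 0.0258
```

>>> jog_arm --moves "-3 -34 0 0 0 0.53 15; -4 -34 0 0 0 0.53 15; -6 -34 0 0 0 0.53 15; -8 -34 0 0 0 0.53 15; -9 -33 0 0 0 0.53 15"

```text
clock: 14.4
ee_pos: [0.5402, 0.0035, 0.1004]
tcp_rot: [3.138, -0.011, 3.056]
contact_force: [0.1, 0.4, -1.3]
gripper_width: 0.0255
```

>>> jog_arm --moves "0 0 0 0 0 0 15; 0 0 0 0 0 0 15"

```text
clock: 14.65
ee_pos: [0.5403, 0.0048, 0.1012]
tcp_rot: [3.138, -0.01, 3.057]
contact_force: [0.1, 0.3, -1.6]
gripper_width: 0.0257
```

Run:
```python
from h import *
plan([.543,.006,.027],3.054)
a=cams.snapshot("top")[130:250,170:370]
b=cams.snapshot("scene")[140:260,215:415]
cv2.imwrite("pics/p1.png",np.hstack([cv2.resize(x,None,fx=2,fy=2,interpolation=2) for x in(a,b)]))
k=.018
for n in ((.543,.006,.018),): print(proj(n,"top"),proj(n,"scene"))
```

```text
tool shift mm [-2.6  1.4 74.2] turn z units 0.04 pose [0.5403 0.0048 0.1012] [ 3.1376 -0.0102  3.0574] F [ 0.0551  0.32   -1.6443] w 0.025698034227399132 t 14.65
[228.2147 200.1025] [290.1654 219.2477]
```

View pics/p1.png

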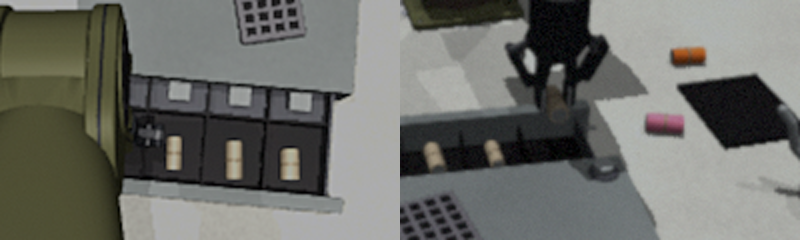

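The gripper is above cup 3 (scene crop about (550,150)). I lower it by feel.

>>> jog_arm --moves "-2 1 25 0 0 0 15; 0 0 25 0 0 0 15; 0 0 15 0 0 0 15; 0 0 5 0 0 0 15; 0 0 3 0 0 0 15"

```text
clock: 15.38
ee_pos: [0.5438, 0.0061, 0.0299]
tcp_rot: [3.138, -0.006, 3.058]
contact_force: [0.2, 0.3, -1.7]
gripper_width: 0.0255
```

>>> jog_arm --moves "0 0 2 0 0 0 15; 0 0 0 0 0 0 15"

```text
clock: 15.62
ee_pos: [0.5437, 0.0058, 0.0282]
tcp_rot: [3.138, -0.006, 3.057]
contact_force: [-0.4, 0.8, -2.9]
gripper_width: 0.0256
```

>>> jog_arm --moves "0 0 2 0 0 0 15; 0 0 1 0 0 0 15; 0 0 1 0 0 0 15; 0 0 0 0 0 0 15"

```text
clock: 16.12
ee_pos: [0.5433, 0.0058, 0.0236]
tcp_rot: [3.138, -0.007, 3.057]
contact_force: [0.0, -1.0, -1.8]
gripper_width: 0.0258
```

>>> jog_arm --moves "0 0 1 0 0 0 15; 0 0 1 0 0 0 15; 0 0 0 0 0 0 15"

```text
clock: 16.5
ee_pos: [0.5442, 0.0057, 0.0233]
tcp_rot: [3.138, -0.005, 3.057]
contact_force: [-2.7, -1.0, 8.6]
gripper_width: 0.0257
```

Contact with the floor. I release with a small opening, then lift.

>>> jog_arm --moves "0 0 -1 0 0 0 32; 0 0 0 0 0 0 38; 0 0 0 0 0 0 38"

```text
clock: 16.88
ee_pos: [0.5433, 0.0058, 0.0226]
tcp_rot: [3.138, -0.007, 3.057]
contact_force: [-0.6, -0.1, -0.4]
gripper_width: 0.0379
```

>>> jog_arm --moves "0 0 -15 0 0 0 38; 0 0 -30 0 0 0 38; 0 0 -50 0 0 0 38; 0 0 -50 0 0 0 20; 0 0 0 0 0 0 0"

```text
clock: 17.5
ee_pos: [0.5479, 0.0052, 0.1732]
tcp_rot: [3.137, 0.004, 3.057]
contact_force: [-0.6, 0.5, -0.9]
gripper_width: 0.0028
```

Run:
```python
from h import *
s=bot.read_state();print(s["qpos"],s["ee_pos"],s["tcp_rot"])
# retreat to in front of panel at case middle, high, then low
T=[.36,-.105,.20]
rows(T,3.054,6,0)
```

```text
[ 0.0069  0.3265 -0.1985  1.0419  0.0045  0.0911] [0.5479 0.0052 0.1732] [3.1368 0.0035 3.0574]
30 -21 -4 0 0 0.01 0; 30 -21 -4 0 0 0.01 0; 30 -21 -4 0 0 0.01 0; 30 -21 -4 0 0 0.01 0; 30 -21 -4 0 0 0.01 0
30 -21 -4 0 0 0.01 0
```

>>> jog_arm --moves "30 -21 -4 0 0 0 0; 30 -21 -4 0 0 0 0; 30 -21 -4 0 0 0 0; 30 -21 -4 0 0 0 0; 15 -21 0 0 0 0 0"

```text
clock: 18.12
ee_pos: [0.3986, -0.0883, 0.184]
tcp_rot: [3.138, -0.008, 3.058]
contact_force: [0.6, 0.4, -0.3]
gripper_width: -0.0004
```

Run:
```python
from h import *
plan([.42,-.105,.035],3.054)
a=cams.snapshot("top")[130:250,170:370]
b=cams.snapshot("scene")[140:260,215:415]
cv2.imwrite("pics/p2.png",np.hstack([cv2.resize(x,None,fx=2,fy=2,interpolation=2) for x in(a,b)]))
```

```text
tool shift mm [-22.7 -14.8 149. ] turn z units 0.04 pose [ 0.3986 -0.0883  0.184 ] [ 3.1376 -0.0084  3.0576] F [ 0.6217  0.3787 -0.278 ] w -0.00042693847533090644 t 18.125
```

View pics/p2.png

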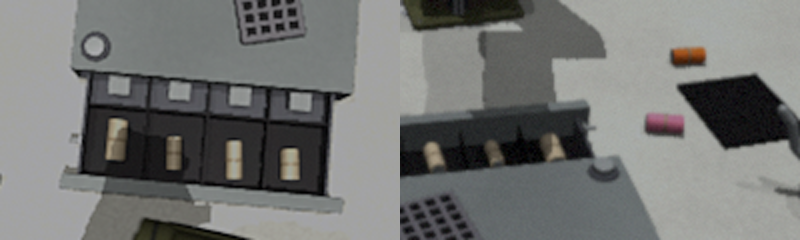

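The roll lies flat in cup 3 (top crop (117,138)), and the other three rolls have not moved. Next I lower in front of the panel.

>>> jog_arm --moves "-5 -8 40 0 0 0 0; 0 -8 40 0 0 0 0; 0 0 40 0 0 0 0; 0 0 27 0 0 0 0; 0 0 0 0 0 0 0"

```text
clock: 18.85
ee_pos: [0.4019, -0.1028, 0.0353]
tcp_rot: [3.136, -0.012, 3.058]
contact_force: [0.4, -1.1, -0.1]
gripper_width: -0.0003
```

>>> jog_arm --moves "-15 0 0 0 0 0 0; -15 0 0 0 0 0 0; -8 0 0 0 0 0 0; -5 0 0 0 0 0 0; -5 0 0 0 0 0 0"

```text
clock: 19.48
ee_pos: [0.4508, -0.1078, 0.0368]
tcp_rot: [3.138, -0.009, 3.057]
contact_force: [-4.1, 0.2, 2.8]
gripper_width: -0.0003
```

>>> jog_arm --moves "-6 0 0 0 0 0 0; -6 0 0 0 0 0 0; -6 0 0 0 0 0 0; -6 0 0 0 0 0 0; -6 0 0 0 0 0 0"

```text
clock: 20.1
ee_pos: [0.4815, -0.1107, 0.0364]
tcp_rot: [3.138, -0.007, 3.057]
contact_force: [-3.9, -1.7, 1.1]
gripper_width: 0.0
```

>>> jog_arm --moves "-6 0 0 0 0 0 0; -6 0 0 0 0 0 0; -6 0 0 0 0 0 0; -6 0 0 0 0 0 0; -6 0 0 0 0 0 0"

```text
clock: 20.72
ee_pos: [0.5113, -0.1133, 0.0364]
tcp_rot: [3.139, -0.007, 3.057]
contact_force: [-5.5, -2.8, 1.9]
gripper_width: 0.0003
```

>>> jog_arm --moves "-6 0 0 0 0 0 0; -5 0 0 0 0 0 0; -5 0 0 0 0 0 0; -5 0 0 0 0 0 0; -4 0 0 0 0 0 0"

```text
clock: 21.35
ee_pos: [0.5362, -0.1155, 0.0362]
tcp_rot: [3.139, -0.007, 3.057]
contact_force: [-6.6, -3.2, 1.7]
gripper_width: -0.0002
```

Run:
```python
from h import *
plan([.58,-.116,.036],3.054)
```

```text
tool shift mm [-43.7   3.2   0.2] turn z units 0.04 pose [ 0.5362 -0.1155  0.0362] [ 3.1385 -0.0075  3.0571] F [-6.5785 -3.231   1.7337] w -0.0002495607472141663 t 21.35
```

>>> jog_arm --moves "-4 0 0 0 0 0 0; -3 0 0 0 0 0 0; -3 0 0 0 0 0 0; -3 0 0 0 0 0 0; -2 0 0 0 0 0 0"

```text
clock: 21.98
ee_pos: [0.551, -0.1167, 0.0362]
tcp_rot: [3.138, -0.008, 3.057]
contact_force: [-5.7, -1.9, 1.7]
gripper_width: 0.0001
```

>>> jog_arm --moves "-2 0 0 0 0 0 0; -2 0 0 0 0 0 0; -2 0 0 0 0 0 0; -2 0 0 0 0 0 0; -1 0 0 0 0 0 0"

```text
clock: 22.6
ee_pos: [0.5599, -0.1175, 0.0361]
tcp_rot: [3.139, -0.008, 3.057]
contact_force: [-6.6, -2.9, 1.8]
gripper_width: 0.0001
```

>>> jog_arm --moves "-2 0 0 0 0 0 0; -1 0 0 0 0 0 0; -1 0 0 0 0 0 0; -1 0 0 0 0 0 0; -1 0 0 0 0 0 0"

```text
clock: 23.22
ee_pos: [0.5643, -0.1178, 0.036]
tcp_rot: [3.139, -0.01, 3.057]
contact_force: [-8.6, -3.5, 6.0]
gripper_width: 0.0002
```

Run:
```python
from h import *
plan([.58,-.116,.036],3.054)
```

```text
tool shift mm [-15.5   3.1   0. ] turn z units 0.03 pose [ 0.5643 -0.1178  0.036 ] [ 3.1385 -0.0103  3.0569] F [-8.5913 -3.4839  6.0215] w 0.00023434280894675595 t 23.225
```

Force is rising, so the pin is on the ramp. I go on in 1 mm rows.

>>> jog_arm --moves "-1 0 0 0 0 0 0; -1 0 0 0 0 0 0; -1 0 0 0 0 0 0; -1 0 0 0 0 0 0; -1 0 0 0 0 0 0"

```text
clock: 23.85
ee_pos: [0.5689, -0.1182, 0.036]
tcp_rot: [3.139, -0.011, 3.057]
contact_force: [-8.8, -1.6, 5.9]
gripper_width: 0.0
```

>>> jog_arm --moves "-1 0 0 0 0 0 0; -1 0 0 0 0 0 0; -1 0 0 0 0 0 0; -1 0 0 0 0 0 0; -1 0 0 0 0 0 0"

```text
clock: 24.48
ee_pos: [0.5748, -0.1188, 0.0359]
tcp_rot: [3.139, -0.009, 3.057]
contact_force: [-6.9, -2.5, 4.8]
gripper_width: 0.0004
```

>>> jog_arm --moves "-1 0 0 0 0 0 0; -1 0 0 0 0 0 0; -0.5 0 0 0 0 0 0; -0.5 0 0 0 0 0 0"

```text
clock: 24.98
ee_pos: [0.5775, -0.119, 0.0359]
tcp_rot: [3.139, -0.01, 3.057]
contact_force: [-8.1, -2.3, 4.6]
gripper_width: 0.0002
```

>>> jog_arm --moves "-0.5 0 0 0 0 0 0; -0.5 0 0 0 0 0 0; -0.5 0 0 0 0 0 0; -0.5 0 0 0 0 0 0"

```text
clock: 25.48
ee_pos: [0.5777, -0.119, 0.0358]
tcp_rot: [3.139, -0.013, 3.057]
contact_force: [-11.4, -1.3, 8.1]
gripper_width: 0.0001
```

>>> jog_arm --moves "-0.5 0 0 0 0 0 0; -0.5 0 0 0 0 0 0; 0 0 0 0 0 0 0"

```text
clock: 25.85
ee_pos: [0.5778, -0.1189, 0.0358]
tcp_rot: [3.139, -0.014, 3.057]
contact_force: [-12.7, -0.7, 9.0]
gripper_width: -0.0003
```

Run:
```python
from h import *
b=cams.snapshot("scene")[205:245,295:340]
old=cv2.imread("pics/btn.png")[:,360:]
cv2.imwrite("pics/c1.png",np.hstack([old,cv2.resize(b,None,fx=8,fy=8,interpolation=2)]))
```

View pics/c1.png

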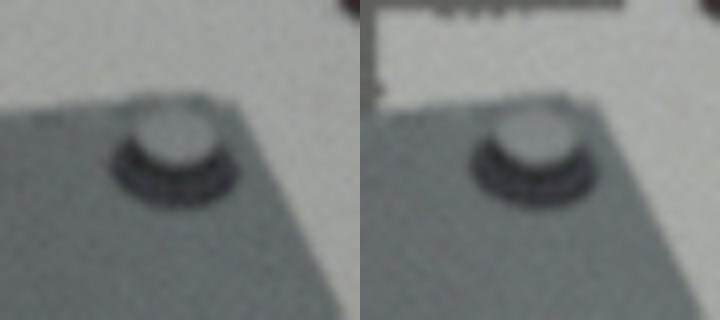

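The plunger is fully up again, looking the same as before the press, so the drawer has caught. I back off gently.

>>> jog_arm --moves "1 0 0 0 0 0 0; 1 0 0 0 0 0 0; 1 0 0 0 0 0 0; 1 0 0 0 0 0 0; 1 0 0 0 0 0 0"

```text
clock: 26.52
ee_pos: [0.5775, -0.1186, 0.0359]
tcp_rot: [3.138, -0.006, 3.057]
contact_force: [-2.1, -1.7, 0.4]
gripper_width: -0.0001
```

>>> jog_arm --moves "2 0 0 0 0 0 0; 3 0 0 0 0 0 0; 5 0 0 0 0 0 0; 8 0 0 0 0 0 0; 0 0 0 0 0 0 0"

```text
clock: 27.15
ee_pos: [0.5581, -0.1168, 0.0361]
tcp_rot: [3.138, -0.008, 3.057]
contact_force: [0.1, 0.1, 0.3]
gripper_width: -0.0002
```

>>> jog_arm --moves "30 0 0 0 0 0 0; 50 0 0 0 0 0 0; 50 0 0 0 0 0 0; 0 0 -50 0 0 0 0; 0 0 -50 0 0 0 0"

```text
clock: 27.78
ee_pos: [0.4277, -0.1059, 0.137]
tcp_rot: [3.137, -0.01, 3.057]
contact_force: [2.0, 0.3, 0.1]
gripper_width: -0.0
```

>>> jog_arm --moves "10 0 -50 0 0 0 0; 0 0 0 0 0 0 0; 0 0 0 0 0 0 0"

```text
clock: 28.15
ee_pos: [0.4206, -0.1058, 0.1868]
tcp_rot: [3.138, -0.006, 3.057]
contact_force: [-0.4, -0.2, -0.0]
gripper_width: 0.0001
```

Run:
```python
from h import *
im=cams.snapshot("top");cv2.imwrite("pics/f.png",np.vstack([cv2.resize(im,None,fx=.75,fy=.75,interpolation=3),cv2.resize(cams.snapshot("scene"),None,fx=.75,fy=.75,interpolation=3)]))
print(bot.read_state()["contact_force"],bot.read_state()["ee_pos"])
old=cv2.resize(cv2.imread("pics/top0.png"),(512,384),interpolation=3)
d=cv2.absdiff(old,im)[150:215,200:355].max(2);print("panel-area diff: mean",d.mean(),"frac>40",(d>40).mean())
```

```text
[-0.6047 -0.2199 -0.4063] [ 0.4197 -0.1056  0.1857]
panel-area diff: mean 15.43712158808933 frac>40 0.09032258064516129
```

View pics/f.png

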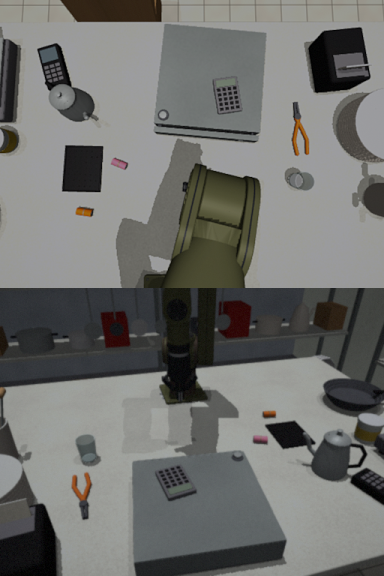

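The drawer stays shut, the plunger is up, the dish is empty and everything else is in place (the diff is mostly shadow). I hand it in.

```bash
python3 -c "
from bench import bot
bot.job_done()"
```

```text
the job is handed in; nothing more can be done
```

I pressed the plunger and the drawer sprang out. I laid the cream coin roll in cup 3 (far left), the only empty one, and pushed the drawer shut until it caught. The job took about 28 s of the 67 s allowed.

**Push:** the force readings at the end of each move peaked at about 13 N along the push, against your limit of about 20 N. Upward drag on the fingers at that moment brought the total to about 16 N.

**Last checks:**
- **Drawer:** the plunger was fully up while I was still pushing. Contact force then fell to zero as I backed off, and the drawer did not follow. The final picture shows it shut.
- **Rolls:** before closing, a picture showed the roll lying flat in cup 3 and the other three rolls in their cups. I couldn't see inside after closing.
- **Other things:** the final picture shows the dish empty and the look-alike rolls, calculator, pliers, teapot and tumbler where they were. The arm was clear of everything.

**What didn't go cleanly:**
- **Wrist limit:** on the first approach to the dish, the last wrist joint reached the end of its range and the tool tilted slightly. I turned back about 175° and grasped from the other side. Nothing was touched.
- **Image check:** a before/after comparison around the drawer front showed about 9% of pixels changed. I put that down mostly to the arm's shadow and did not check it further.

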